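# Rack the sanding drums in reverse order

### The job

Move the four sanding drums from the pale plywood carrier to the empty dark rack, one on each post, in reverse order, so that the drum at the left end of the carrier ends at the right end of the dark rack and so on along the row. Each must stand upright, fully down on its disc. Leave the glue bottle and the cork sanding block where they are.

Things in the scene. Friction and masses are not known exactly. Their poses are not given: they have to be found in the camera images.
- drum_red_center (a point): Loose sanding drum with a red collar: upright tube, 44 mm outer diameter, 60 mm tall, about 120 g, brown with the top 18 mm red; 26 mm bore right through. Point on its axis half-way up (30 mm above the underside), z up. It starts over a post of the pale carrier, underside 16 mm above the table; the post reaches 22 mm up the bore, so lift it clear of that.
- drum_yellow_center (a point): Loose sanding drum with a yellow collar: upright tube, 44 mm outer diameter, 60 mm tall, about 120 g, brown with the top 18 mm yellow; 26 mm bore right through. Point on its axis half-way up (30 mm above the underside), z up. It starts over a post of the pale carrier, underside 16 mm above the table; the post reaches 22 mm up the bore, so lift it clear of that.
- drum_blue_center (a point): Loose sanding drum with a blue collar: upright tube, 44 mm outer diameter, 60 mm tall, about 120 g, brown with the top 18 mm blue; 26 mm bore right through. Point on its axis half-way up (30 mm above the underside), z up. It starts over a post of the pale carrier, underside 16 mm above the table; the post reaches 22 mm up the bore, so lift it clear of that.
- drum_green_center (a point): Loose sanding drum with a green collar: upright tube, 44 mm outer diameter, 60 mm tall, about 120 g, brown with the top 18 mm green; 26 mm bore right through. Point on its axis half-way up (30 mm above the underside), z up. It starts over a post of the pale carrier, underside 16 mm above the table; the post reaches 22 mm up the bore, so lift it clear of that.
- foot_red: Fixed red disc (62 mm across, 4 mm thick) with a steel post (10 mm diameter, top 26 mm above this origin) on the pale carrier. It marks the place in the row where the red drum starts. Origin on its axis at the underside, 12 mm above the table; z up.
- foot_yellow: Fixed yellow disc (62 mm across, 4 mm thick) with a steel post (10 mm diameter, top 26 mm above this origin) on the pale carrier. It marks the place in the row where the yellow drum starts. Origin on its axis at the underside, 12 mm above the table; z up.
- foot_blue: Fixed blue disc (62 mm across, 4 mm thick) with a steel post (10 mm diameter, top 26 mm above this origin) on the pale carrier. It marks the place in the row where the blue drum starts. Origin on its axis at the underside, 12 mm above the table; z up.
- foot_green: Fixed green disc (62 mm across, 4 mm thick) with a steel post (10 mm diameter, top 26 mm above this origin) on the pale carrier. It marks the place in the row where the green drum starts. Origin on its axis at the underside, 12 mm above the table; z up.
- carrier: Pale plywood carrier, fixed, 85 x 350 x 12 mm, where the drums start. Origin: centre of its underside, on the table. y runs along the row to the robot's left (within 0.12 rad of world y); the coloured feet stand at y = +126, +42, -42, -126 mm, x = 0, in shuffled order. It may be nearer to or farther from the robot than the dark rack.
- rack: Dark wooden rack to fill, fixed, 85 x 350 x 12 mm. Origin: centre of its underside, on the table; y along the row to the robot's left (within 0.12 rad of world y). Grey discs (62 mm, top at 16 mm) with steel posts (10 mm diameter, top at 38 mm) at y = +126, +42, -42, -126 mm, x = 0. A seated drum's centre is 46 mm above the table; 8 mm play all round its post.
- glue_center (a point): Bystander: closed white glue bottle with orange cap and green label, 56 mm diameter, 130 mm tall, loose, standing to the robot's right of the racks. Point half-way up its axis. Leave it alone.
- sander_center (a point): Bystander: loose cork sanding block, 110 x 65 x 30 mm, lying to the robot's left of the racks. Point at its centre. Leave it alone.
Mind the look-alikes: they are no part of the job. What is shaped like the part that bears drum_green_center but grey or orange is not meant.

How it is judged (in metres and radians):
At the end, for the whole second after the job is handed in: All four drums stand upright (0.1 rad) and at rest on the dark rack, seated on their discs (height within 4 mm), within 11 mm of their posts along and across the row, in the mirror image of the starting row: the place at +y on the carrier becomes the place at -y on the rack (((y of foot_red in the frame of carrier between 0.106 and 0.146 m and y of drum_red_center in the frame of rack between -0.137 and -0.115 m) or (y of foot_red in the frame of carrier between 0.022 and 0.062 m and y of drum_red_center in the frame of rack between -0.053 and -0.031 m) or (y of foot_red in the frame of carrier between -0.062 and -0.022 m and y of drum_red_center in the frame of rack between 0.031 and 0.053 m) or (y of foot_red in the frame of carrier between -0.146 and -0.106 m and y of drum_red_center in the frame of rack between 0.115 and 0.137 m)) and x of drum_red_center in the frame of rack between -0.011 and 0.011 m and z of drum_red_center in the frame of rack between 0.042 and 0.05 m and angle between each of drum_red_center, drum_yellow_center, drum_blue_center, drum_green_center's own z axis and vertical below 0.1 rad and linear speed of each of drum_red, drum_yellow, drum_blue, drum_green below 0.02 m/s and ((y of foot_yellow in the frame of carrier between 0.106 and 0.146 m and y of drum_yellow_center in the frame of rack between -0.137 and -0.115 m) or (y of foot_yellow in the frame of carrier between 0.022 and 0.062 m and y of drum_yellow_center in the frame of rack between -0.053 and -0.031 m) or (y of foot_yellow in the frame of carrier between -0.062 and -0.022 m and y of drum_yellow_center in the frame of rack between 0.031 and 0.053 m) or (y of foot_yellow in the frame of carrier between -0.146 and -0.106 m and y of drum_yellow_center in the frame of rack between 0.115 and 0.137 m)) and x of drum_yellow_center in the frame of rack between -0.011 and 0.011 m and z of drum_yellow_center in the frame of rack between 0.042 and 0.05 m and ((y of foot_blue in the frame of carrier between 0.106 and 0.146 m and y of drum_blue_center in the frame of rack between -0.137 and -0.115 m) or (y of foot_blue in the frame of carrier between 0.022 and 0.062 m and y of drum_blue_center in the frame of rack between -0.053 and -0.031 m) or (y of foot_blue in the frame of carrier between -0.062 and -0.022 m and y of drum_blue_center in the frame of rack between 0.031 and 0.053 m) or (y of foot_blue in the frame of carrier between -0.146 and -0.106 m and y of drum_blue_center in the frame of rack between 0.115 and 0.137 m)) and x of drum_blue_center in the frame of rack between -0.011 and 0.011 m and z of drum_blue_center in the frame of rack between 0.042 and 0.05 m and ((y of foot_green in the frame of carrier between 0.106 and 0.146 m and y of drum_green_center in the frame of rack between -0.137 and -0.115 m) or (y of foot_green in the frame of carrier between 0.022 and 0.062 m and y of drum_green_center in the frame of rack between -0.053 and -0.031 m) or (y of foot_green in the frame of carrier between -0.062 and -0.022 m and y of drum_green_center in the frame of rack between 0.031 and 0.053 m) or (y of foot_green in the frame of carrier between -0.146 and -0.106 m and y of drum_green_center in the frame of rack between 0.115 and 0.137 m)) and x of drum_green_center in the frame of rack between -0.011 and 0.011 m and z of drum_green_center in the frame of rack between 0.042 and 0.05 m); the robot touches nothing.
It fails at once if the glue bottle is shifted by more than 30 mm (distance of glue_center from where it was at the start of the episode above 0.03 m).
It fails at once if the cork sanding block is shifted by more than 30 mm (distance of sander_center from where it was at the start of the episode above 0.03 m).
It also fails if it takes over 106 s, if anything falls off the work surface, if the arm or the gripper's body presses on something with over 40 N, if the wrist force passes 120 N, or if a joint passes its speed limit or range.

### The arm

A 6-joint arm with a two-finger parallel gripper is mounted at the origin on the work surface. World frame = base frame: x ahead of the robot, y to its left, z up, the work surface at z = 0. Lengths are in mm, angles in degrees, forces in N, time in s.
With the tool pointing down it reaches from about 300 to 850 mm from the base axis. Payload 4.2 kg.
Tool frame: the origin (TCP) lies midway between the tips of the shut fingers; the grasp point (between the pads) lies 19 mm behind it; x points along the fingers, y is the direction in which the jaws open and shut, and the axes are right-handed (so a half turn about x gives the same grasp; the last joint's range is limited). The gripper opens to 91 mm and grips with 3 to 60 N. Pads are 32 mm wide; open, the fingers measure 118 mm over their backs; the gripper's body (76 mm by 178 mm) begins 60 mm behind the grasp point.
Start: joints at [-77.407, 18.312, 89.639, -0, 72.044, -1.146], TCP at [136.569, -558.562, 213.976] pointing down, gripper open.
Joint ranges: [-177.97, 177.97], [-48.28, 115.42], [12.27, 149.76], [-77.06, 257.06], [2.81, 150.46], [-146.56, 146.56]. Speed limits (degrees/s): [147.25, 147.25, 180, 180, 180, 180].

### API

Orientations are given as [roll, pitch, yaw] about the fixed x, y, z axes, in that order (R = Rz(yaw) Ry(pitch) Rx(roll)).
In Python, from workcell import * gives the robot as it stands.
- The arm moves only by the shell command python3 -m handwheel 'ROWS' [FORCE]. ROWS is a JSON object of lists of equal length, an entry for each row: "gripper": the closure, from 0 (fully open) to 1 (shut); "offset": the shift along the tool's x, y, z in mm, a list of three; "rot": the turn, a rotation vector about the tool's x, y, z in degrees, a list of three. A call has 1 to 5 rows; each row is the pose to reach, as a shift and turn from the pose commanded when the call began, along the tool's axes at that moment; what a row does not reach only later rows make up. A row lasts 1/12 s, in which the tool goes at most 41.7 mm and 7.16 degrees, less where a joint would pass 70% of its speed; a pose out of reach is approached as far as the arm can. A call with a gripper value outside its range is refused whole. The fingers move at their own pace and stop on an object; FORCE is the grip in N (left out, the last holds). Time passes only in rows, so rows that repeat a pose let the fingers close. It gives the time, the measured TCP pose, the force and the opening at its end, in the units of the state.
- state(): the state, without advancing time (a new reading comes with each control period).
- grab_frame(name): name is "scene" or "side" or "wrist"; returns the picture (480x640x3 uint8, red, green, blue); there is no depth.
- camera_params(name): a dict with "fx", "fy", "cx", "cy" (pixels), "position" and "attitude" of the camera in the world; the wrist camera has in their place "hand_eye" (4x4, takes a point from camera to tool coordinates, whose origin is the TCP and whose axes are the tool frame's). Camera axes: x right, y up, looking along -z (the intrinsics and any distortion apply to the point x, -y, -z); pixel columns grow to the right and rows downward; lengths in mm; the calibration is good to about 2 mm. A picture is of the moment at which its call begins: read the wrist's pose just before it. camera_params takes no time and is no camera call.
- job_done(): hands the job in, once; it reports no verdict.
The state is a dict: "time_s": time; "qpos": joint angles; "qvel": joint speeds; "effort": joint torques, N m; "ee_pos": TCP position; "ee_rot": TCP orientation; "force": force on the tool from outside, world axes, zero at the start; "torque": the same for the moment, N m; "gripper_width": finger opening in mm.
Only numpy, scipy, OpenCV 4.12 (cv2) and the standard library are available. Lean on these libraries where they do the work, as an engineer would, in place of code of your own. Each camera call takes 0.05 s, during which the arm holds its last target.

## Working session

There is one attempt and no reset: what is moved stays moved. The work goes in short steps, Python scripts to look and compute and a shell command to move; the robot and the scene stay as the last step left them, time stands still between calls to the robot, and variables do not carry over. Pictures are saved under pics/ and viewed, and the job is handed in when it is done.

```bash
mkdir -p pics; ls; python3 - <<'E'
from workcell import *
import cv2
s=state(); print(s)
for n in ("scene","side","wrist"):
    im=grab_frame(n); cv2.imwrite(f"pics/{n}0.png",im[:,:,::-1]); print(n,camera_params(n))
E
```

```text
pics
{'time_s': 0.0, 'qpos': array([-7.74074822e+01,  1.83522435e+01,  8.97074564e+01, -2.02914322e-03,
        7.20431361e+01, -1.14591256e+00]), 'qvel': array([ 0.07941979, -0.01832942,  0.06911173,  0.00118456,  0.08339381,
       -0.02227819]), 'effort': array([-3.33490880e-04, -4.12462842e+01, -2.31976354e+01,  7.28317956e-02,
        4.57170547e-02, -1.55595626e-04]), 'ee_pos': array([ 136.4350291 , -558.05326256,  213.10712478]), 'ee_rot': array([-90.07118474,  89.89714591, 103.66787292]), 'force': array([-0.39768358,  0.72226809,  0.5243566 ]), 'torque': array([-0.00939948, -0.05589813,  0.02529255]), 'gripper_width': 91.26050989051323}
scene {'fx': 470.63182625581885, 'fy': 470.63182625581885, 'cx': 327.17255996877367, 'cy': 250.54805103795562, 'position': array([1093.42068906, -119.26607192,  838.85780037]), 'attitude': array([32.82944161,  0.39111292, 75.71075878])}
side {'fx': 437.02668967793454, 'fy': 437.02668967793454, 'cx': 315.95148011859544, 'cy': 248.38503027283735, 'position': array([ 530.98763972, -752.19318707,  868.40345665]), 'attitude': array([44.75740348,  1.07664017, -5.76339289])}
wrist {'fx': 358.0819886355619, 'fy': 358.0819886355619, 'cx': 313.7199824173066, 'cy': 241.57040639129096, 'hand_eye': array([[-4.84165029e-04,  2.51104525e-01, -9.67959856e-01,
        -1.71043085e+02],
       [ 9.99999857e-01,  3.41627789e-04, -4.11567353e-04,
         9.45278440e-01],
       [ 2.27335561e-04, -9.67959917e-01, -2.51104655e-01,
        -7.02804725e+01],
       [ 0.00000000e+00,  0.00000000e+00,  0.00000000e+00,
         1.00000000e+00]])}
```

View pics/scene0.png

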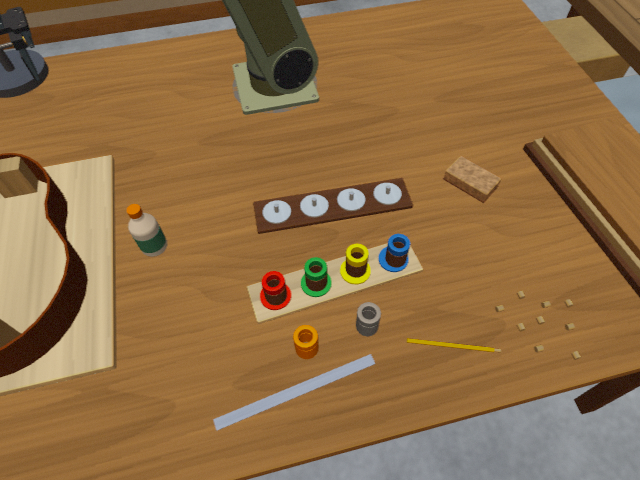

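View pics/side0.png

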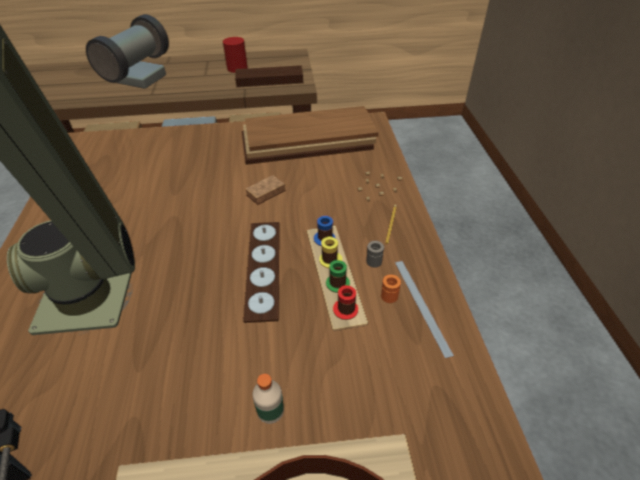

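View pics/wrist0.png

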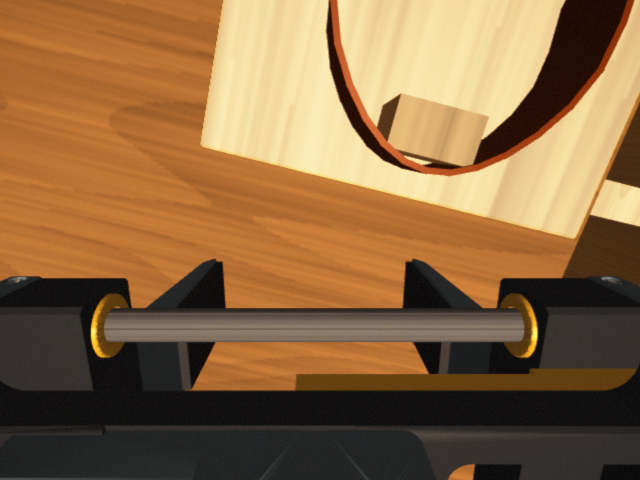

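The scene view has the robot on the far side, so image right is the robot's left. The drums run blue (398,250), yellow (357,262), green (316,275), red (274,288) from robot left to right. The empty rack's discs lie at rows 192–212. The grey and orange decoys are in front of the carrier. Next I'll measure these.

```bash
cat > h.py <<'E'
import numpy as np, cv2
from scipy.spatial.transform import Rotation as Ro
from workcell import *
def cam(n, s=None):
    p=camera_params(n)
    if 'position' in p: return p,np.array(p['position']),Ro.from_euler('xyz',p['attitude'],degrees=True).as_matrix()
    Rt=Ro.from_euler('xyz',s['ee_rot'],degrees=True).as_matrix()
    H=np.array(p['hand_eye']); return p,Rt@H[:3,3]+s['ee_pos'],Rt@H[:3,:3]
def ray(c,u,v):
    p,o,R=c; d=R@np.array([(u-p['cx'])/p['fx'],-(v-p['cy'])/p['fy'],-1.]); return o,d
def onz(c,u,v,z):
    o,d=ray(c,u,v); return o+d*(z-o[2])/d[2]
def proj(c,P):
    p,o,R=c; q=R.T@(np.asarray(P,float)-o); return p['cx']+p['fx']*q[0]/-q[2], p['cy']-p['fy']*q[1]/-q[2]
E
python3 - <<'E'
from h import *
rng={'blue':(100,125,120,60),'yellow':(26,33,150,120),'green':(50,75,120,60),'red':(-5,4,170,100),'orange':(7,16,200,120)}
for n in('scene','side'):
    im=cv2.imread(f'pics/{n}0.png'); hsv=cv2.cvtColor(im,cv2.COLOR_BGR2HSV).astype(int); c=cam(n)
    roi=np.zeros(im.shape[:2],bool)
    if n=='scene': roi[170:370,240:430]=1
    else: roi[205:340,235:410]=1
    def comps(m,mn):
        k,l,st,ce=cv2.connectedComponentsWithStats(m.astype(np.uint8),connectivity=4)
        return [(i,l==i,st[i],ce[i]) for i in range(1,k) if st[i][4]>=mn]
    for col,(a,b,sm,vm) in rng.items():
        h=hsv[...,0].copy()
        if a<0: h[h>170]-=180
        m=(h>=a)&(h<=b)&(hsv[...,1]>=sm)&(hsv[...,2]>=vm)&roi
        for i,l,st,ce in comps(m,60):
            pts=np.argwhere(l)[:,::-1].astype(np.int32); hull=cv2.convexHull(pts); M=cv2.moments(hull); u,v=M['m10']/M['m00'],M['m01']/M['m00']
            print(n,col,st,np.round([u,v],1),'z67',onz(c,u,v,67)[:2].round(1),'z16',onz(c,u,v,16)[:2].round(1))
    m=(hsv[...,1]<50)&(hsv[...,2]>130)&roi
    for i,l,st,ce in comps(m,150):
        pts=np.argwhere(l)[:,::-1].astype(np.int32); hull=cv2.convexHull(pts); e=cv2.fitEllipse(hull)
        print(n,'disc',st,np.round(e[0],1),'z16',onz(c,*e[0],16)[:2].round(1))
s=state(); print(Ro.from_euler('xyz',s['ee_rot'],degrees=True).as_matrix().round(3))
E
```

```text
scene blue [379 234  31  38 568] [394.9 253.1] z67 [648.2 124.4] z16 [618.8 140.5]
scene yellow [346 244  23  19 237] [356.7 252.9] z67 [629.2  52.9] z16 [598.5  64.2]
scene yellow [340 260  31  24 300] [354.7 271.4] z67 [668.3  37.4] z16 [640.2  47.8]
scene green [301 257  30  40 604] [315.4 277.4] z67 [662.4 -37.7] z16 [633.9 -32.3]
scene red [260 271  31  39 551] [274.3 291. ] z67 [ 671.3 -118.2] z16 [ 643.4 -118.1]
scene orange [298 329  15  14 150] [304.9 335.5] z67 [771.2 -82.8] z16 [749.9 -80.4]
scene orange [294 342  24  17 244] [305.8 349.5] z67 [796.5 -86.9] z16 [776.9 -84.8]
scene disc [374 183  28  21 456] [387.2 192.9] z16 [461.5 175.6]
scene disc [337 188  28  22 469] [350.8 198.9] z16 [457.5  91.5]
scene disc [300 194  29  23 485] [314. 205.] z16 [453.6   7.7]
scene disc [263 200  28  23 489] [276.4 211.1] z16 [449.4 -76.3]
scene disc [358 302  22  22 208] [368.5 312.7] z16 [734.7  48. ]
scene disc [333 354  42  16 321] [347.2 369.1] z16 [831.2 -21.2]
side blue [318 216  14  14 154] [324.6 222.6] z67 [629.3 136.5] z16 [635.5 193. ]
side yellow [322 236  15  13  88] [328.7 242.5] z67 [631.1  57.5] z16 [637.4 109.1]
side green [330 260  16  17 176] [337.4 267.8] z67 [641.6 -33.6] z16 [648.6  12.2]
side red [338 285  18  17 177] [346.5 293.1] z67 [ 652.  -115.1] z16 [659.7 -74.5]
side red [334 302  24  17 164] [345.1 309.9] z67 [ 641.6 -162.7] z16 [ 648.7 -125.2]
side disc [254 225  21  15 242] [264.  232.1] z16 [458.9 173.5]
side disc [252 245  23  17 285] [263.  253.2] z16 [454.6  89.5]
side disc [396 261  14  28 176] [404.1 273.7] z16 [817.1 -28.2]
side disc [250 268  25  18 331] [262.  276.5] z16 [450.8   5.3]
side disc [249 293  25  20 389] [260.7 302.2] z16 [446.5 -78.6]
[[-0.     0.238 -0.971]
 [ 0.001 -0.971 -0.238]
 [-1.    -0.001 -0.   ]]
```

```bash
python3 -m handwheel '{"gripper":[0,0,0,0,0],"offset":[[-4,-26,-31],[-8,-52,-62],[-12,-78,-93],[-16,-104,-124],[-20,-130,-155]],"rot":[[0,0,0],[0,0,0],[0,0,0],[0,0,0],[0,0,0]]}' 30
```

```text
time_s: 0.57
ee_pos: [256.8, -393.7, 233.8]
ee_rot: [-89.4, 90.0, 104.2]
force: [0.6, -0.3, -0.1]
gripper_width: 91.2
```

```bash
python3 -m handwheel '{"gripper":[0,0,0,0,0],"offset":[[-4,-26,-31],[-8,-52,-62],[-12,-78,-93],[-16,-104,-124],[-20,-130,-155]],"rot":[[0,0,0],[0,0,0],[0,0,0],[0,0,0],[0,0,0]]}' 30
```

```text
time_s: 0.98
ee_pos: [376.5, -230.5, 254.1]
ee_rot: [103.6, 90.0, -62.7]
force: [0.6, -1.5, 0.5]
gripper_width: 91.5
```

```bash
python3 -m handwheel '{"gripper":[0,0,0,0,0],"offset":[[-4,-26,-31],[-8,-52,-62],[-12,-78,-93],[-16,-104,-124],[-20,-130,-155]],"rot":[[0,0,0],[0,0,0],[0,0,0],[0,0,0],[0,0,0]]}' 30
```

```text
time_s: 1.4
ee_pos: [496.2, -67.3, 274.1]
ee_rot: [43.4, 90.0, -122.9]
force: [0.4, -1.4, -0.7]
gripper_width: 90.9
```

```bash
python3 -m handwheel '{"gripper":[0.3,0.3,0.3,0.3],"offset":[[-4,-30,-24],[-8,-60,-50],[-8,-65,-82],[-8,-65,-82]],"rot":[[3,0,0],[6.9,0,0],[6.9,0,0],[6.9,0,0]]}' 30
```

```text
time_s: 1.73
ee_pos: [563.9, 16.8, 280.9]
ee_rot: [-161.3, 89.9, 25.8]
force: [0.2, -0.5, -0.9]
gripper_width: 67.7
```

```bash
python3 - <<'E'
from h import *
s=state(); im=grab_frame('wrist'); cv2.imwrite('pics/w1.png',im[:,:,::-1]); np.save('w1.npy',[s['ee_pos'],s['ee_rot']])
print(s['time_s'],s['ee_pos'].round(1),s['gripper_width'],Ro.from_euler('xyz',s['ee_rot'],degrees=True).as_matrix().round(3), s['force'])
E
```

```text
1.7333 [563.9  16.8 280.9] 67.6559941910976 [[ 0.002  0.123 -0.992]
 [ 0.001 -0.992 -0.123]
 [-1.    -0.001 -0.002]] [ 0.16363957 -0.54583897 -0.88245292]
```

View pics/w1.png

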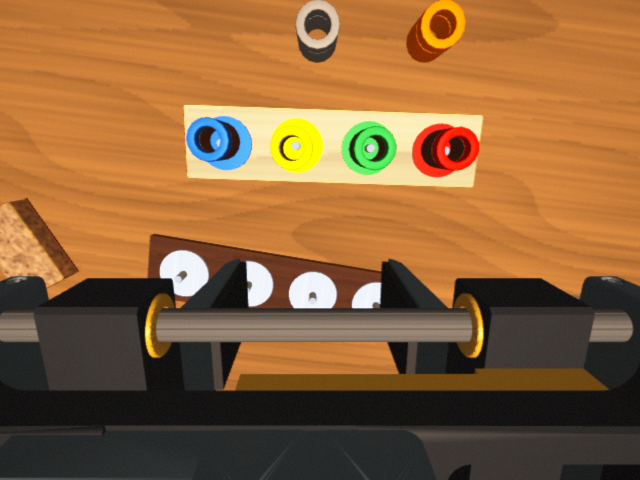

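The wrist view shows the carrier (rows 105–187, columns 184–482) with blue at (210,139), yellow (297,147), green (371,147) and red (460,149). The rack is partly hidden behind the fingers. I'll get the carrier pose from its outline and the drum tops from the rims.

```bash
python3 - <<'E'
from h import *
a=np.load('w1.npy'); s=dict(ee_pos=a[0],ee_rot=a[1]); c=cam('wrist',s)
im=cv2.imread('pics/w1.png'); hsv=cv2.cvtColor(im,cv2.COLOR_BGR2HSV).astype(int)
cv2.imwrite('pics/w1c.png',cv2.resize(im[95:195,175:490],None,fx=2.5,fy=2.5,interpolation=cv2.INTER_CUBIC))
H,S,V=hsv[...,0],hsv[...,1],hsv[...,2]
roi=np.zeros(H.shape,bool); roi[95:200,170:500]=1
pale=(S<130)&(V>170)&roi
k,l,st,ce=cv2.connectedComponentsWithStats(pale.astype(np.uint8))
pts=np.concatenate([np.argwhere(l==i)[:,::-1] for i in range(1,k) if st[i][4]>100]).astype(np.int32)
hull=cv2.convexHull(pts)
W=np.array([onz(c,*p,12)[:2] for p in hull[:,0]],np.float32); r=cv2.minAreaRect(W); print('carrier',r)
col={'blue':(100,125),'yellow':(24,34),'green':(50,80),'red':(-6,5)}
for n,(lo,hi) in col.items():
    h=H.copy()
    if lo<0:h[h>170]-=180
    m=((h>=lo)&(h<=hi)&(S>120)&(V>40)&roi)
    print(n, np.percentile(V[m],[5,25,50,75,95]))
E
```

```text
carrier ((639.3538818359375, 3.6965789794921875), (83.19647216796875, 347.5719909667969), 5.161748886108398)
blue [ 81. 237. 246. 249. 250.]
yellow [231.6 252.  254.  254.  254. ]
green [ 85.95 224.75 239.   242.25 245.  ]
red [ 98. 216. 254. 254. 254.]
```

View pics/w1c.png

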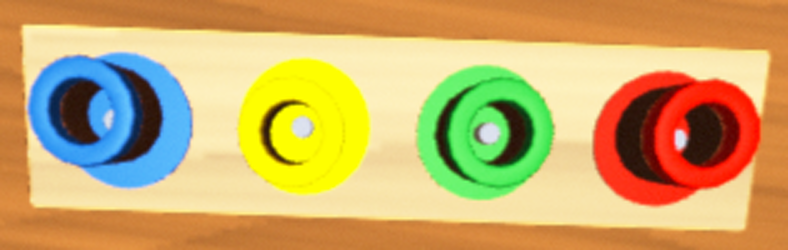

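The crop shows rim centres at crop positions blue (81,111), yellow (291,132), green (500,128) and red (708,134). I'll cast these at z=76 and compare them with the feet predicted from the carrier outline.

```bash
python3 - <<'E'
from h import *
a=np.load('w1.npy'); s=dict(ee_pos=a[0],ee_rot=a[1]); c=cam('wrist',s)
t=np.radians(5.16); C=np.array([639.4,3.7])
for n,y,(u,v) in [('blue',126,(81.5,111)),('yellow',42,(291,132)),('green',-42,(500,128)),('red',-126,(708,134))]:
    print(n,onz(c,175+u/2.5,95+v/2.5,76)[:2].round(1),'foot',(C+y*np.array([-np.sin(t),np.cos(t)])).round(1))
# rack discs on wrist view
im=cv2.imread('pics/w1.png'); hsv=cv2.cvtColor(im,cv2.COLOR_BGR2HSV)
for (u,v) in [(184,273),(312.5,291)]: print(onz(c,u,v,16)[:2].round(1))
# glue
sc=cam('scene'); print('glue',onz(sc,152,246,5).round(0))
E
```

```text
blue [630.1 132.1] foot [628.1 129.2]
yellow [632.4  47.1] foot [635.6  45.5]
green [644.4 -36.9] foot [643.2 -38.1]
red [ 652.5 -121.2] foot [ 650.7 -121.8]
[460.3 171.1]
[456.1   4. ]
glue [ 466. -350.    5.]
```

Both agree to about 3 mm, which is within the play. I'll take blue first.

```bash
cat > d.py <<'E'
import sys
from h import *
s=state(); R=Ro.from_euler('xyz',s['ee_rot'],degrees=True).as_matrix()
print(round(s['time_s'],2),s['ee_pos'].round(1),round(s['gripper_width'],1),s['force'].round(1),'tooly',R[:,1].round(3))
for a in sys.argv[1:]:
    t=np.array(eval(a),float); print(a,'offset',(R.T@(t-s['ee_pos'])).round(1))
E
python3 -m handwheel '{"gripper":[0.3,0.3,0.3,0.3,0.3],"offset":[[30,-21,-16],[60,-42,-32],[90,-63,-47],[120,-84,-63],[150,-105,-79]],"rot":[[0,0,0],[0,0,0],[0,0,0],[0,0,0],[0,0,0]]}' 30; python3 d.py [629.5,131,34]
```

```text
time_s: 2.2
ee_pos: [625.3, 126.7, 130.7]
ee_rot: [36.1, 89.9, -137.2]
force: [-0.0, -0.1, 1.0]
gripper_width: 63.7
2.2 [625.3 126.7 130.7] 63.7 [-0.  -0.1  1. ] tooly [ 0.118 -0.993  0.001]
[629.5,131,34] offset [96.6 -3.9 -4.7]
```

```bash
python3 -m handwheel '{"gripper":[0.3,0.3,0.3,0.3,0.3],"offset":[[32,0,0],[64,0,0],[80,0,0],[80,0,0],[80,0,0]],"rot":[[0,0,0],[0,0,0],[0,0,0],[0,0,0],[0,0,0]]}' 30; python3 d.py [629.5,131,34]
```

```text
time_s: 2.62
ee_pos: [624.9, 125.9, 51.5]
ee_rot: [10.9, 89.9, -162.4]
force: [1.1, 0.6, 0.1]
gripper_width: 63.8
2.62 [624.9 125.9  51.5] 63.8 [1.1 0.6 0.1] tooly [ 0.118 -0.993  0.   ]
[629.5,131,34] offset [17.4 -4.5 -5.2]
```

```bash
python3 -m handwheel '{"gripper":[0.3,0.3,0.3,1,1],"offset":[[10,-4.5,-5],[17,-4.5,-5],[17,-4.5,-5],[17,-4.5,-5],[17,-4.5,-5]],"rot":[[0,0,0],[0,0,0],[0,0,0],[0,0,0],[0,0,0]]}' 30; python3 -m handwheel '{"gripper":[1,1,1,1],"offset":[[0,0,0],[0,0,0],[0,0,0],[0,0,0]],"rot":[[0,0,0],[0,0,0],[0,0,0],[0,0,0]]}' 30;python3 d.py [629.5,131,34] [629.5,131,170] [448.2,-78.5,170] [448.2,-78.5,36]
```

```text
time_s: 3.03
ee_pos: [630.5, 132.1, 35.5]
ee_rot: [177.1, 89.9, 3.9]
force: [0.2, 0.7, -0.7]
gripper_width: 53.3
time_s: 3.37
ee_pos: [630.6, 132.3, 35.6]
ee_rot: [-168.6, 89.9, 18.2]
force: [-0.4, 0.4, 2.8]
gripper_width: 43.3
3.37 [630.6 132.3  35.6] 43.3 [-0.4  0.4  2.8] tooly [ 0.119 -0.993 -0.   ]
[629.5,131,34] offset [1.6 1.2 1.3]
[629.5,131,170] offset [-134.4    1.1    1.1]
[448.2,-78.5,170] offset [-134.7  187.5  206. ]
[448.2,-78.5,36] offset [ -0.7 187.6 206.2]
```

```bash
python3 -m handwheel '{"gripper":[1,1,1,1,1],"offset":[[-20,0,0],[-55,0,0],[-90,0,0],[-100,26,28],[-100,52,57]],"rot":[[0,0,0],[0,0,0],[0,0,0],[0,0,0],[0,0,0]]}' 30;python3 -m handwheel '{"gripper":[1,1,1,1,1],"offset":[[0,27,30],[0,54,60],[0,81,89],[0,108,119],[0,135,149]],"rot":[[0,0,0],[0,0,0],[0,0,0],[0,0,0],[0,0,0]]}' 30;python3 -m handwheel '{"gripper":[1,1],"offset":[[0,0,0],[0,0,0]],"rot":[[0,0,0],[0,0,0]]}' 30;python3 d.py [448.2,-78.5,60] [448.2,-78.5,36.5]; python3 - <<'E'
from h import *
for n in('wrist','side'):
    s=state(); im=grab_frame(n); cv2.imwrite(f'pics/{n}2.png',im[:,:,::-1]); np.save(f'{n}2.npy',[s['ee_pos'],s['ee_rot']])
E
```

```text
time_s: 3.78
ee_pos: [582.6, 74.1, 138.4]
ee_rot: [175.7, 89.5, 2.7]
force: [0.5, -1.5, -2.5]
gripper_width: 43.1
time_s: 4.2
ee_pos: [446.0, -79.3, 134.7]
ee_rot: [25.0, 89.9, -148.1]
force: [0.0, -0.1, -1.0]
gripper_width: 42.9
time_s: 4.37
ee_pos: [446.5, -79.3, 134.9]
ee_rot: [-4.3, 90.0, -177.7]
force: [1.2, 0.8, -1.1]
gripper_width: 43.5
4.37 [446.5 -79.3 134.9] 43.5 [ 1.2  0.8 -1.1] tooly [ 0.115 -0.993 -0.   ]
[448.2,-78.5,60] offset [74.9 -0.6 -1.8]
[448.2,-78.5,36.5] offset [98.4 -0.6 -1.8]
```

View pics/wrist2.png

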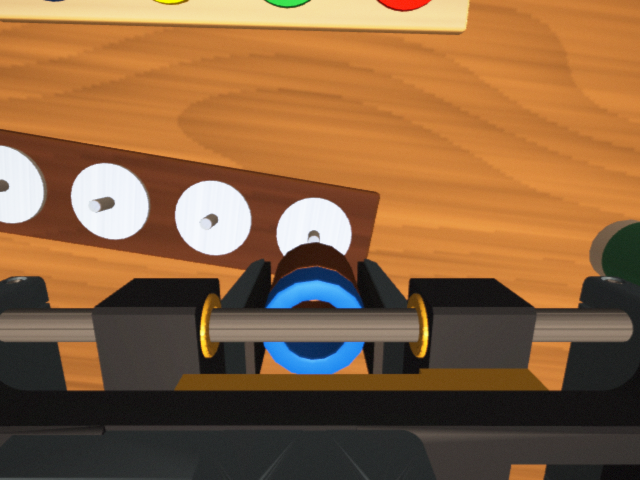

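View pics/side2.png

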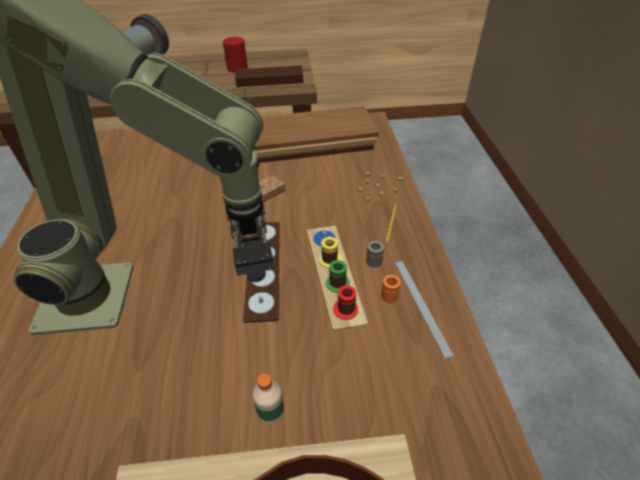

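The wrist view shows blue held upright at (313,325). The rack discs are at (110,201), (213,217) and (314,~235), with post bases near their centres. I'll measure these.

```bash
python3 - <<'E'
from h import *
a=np.load('wrist2.npy'); s=dict(ee_pos=a[0],ee_rot=a[1]); c=cam('wrist',s)
im=cv2.imread('pics/wrist2.png'); hsv=cv2.cvtColor(im,cv2.COLOR_BGR2HSV).astype(int)
m=((hsv[...,1]<60)&(hsv[...,2]>190)).astype(np.uint8); m[:130]=0; m[275:]=0; m[:,400:]=0
k,l,st,ce=cv2.connectedComponentsWithStats(m)
for i in range(1,k):
    if st[i][4]<500: continue
    pts=np.argwhere(l==i)[:,::-1].astype(np.int32); e=cv2.fitEllipse(cv2.convexHull(pts)); print(st[i],np.round(e[0],1),np.round(e[1],1),onz(c,*e[0],16)[:2].round(1))
print('drum top',onz(c,314,325,175)[:2])
print('post -126 pred px',proj(c,[448.2,-78.5,16]))
E
```

```text
[   0  146   43   77 2563] [  4.9 184. ] [68.1 84. ] [460.7 170.8]
[  71  163   78   76 4351] [109.4 200.8] [70.5 81.7] [456.6  87.9]
[ 175  181   76   74 4301] [212.6 217.5] [72.  77.5] [452.6   3.9]
[ 277  198   74   57 2998] [313.5 233.6] [72.1 74.4] [448.6 -80. ]
drum top [448.41581126 -80.24042977]
post -126 pred px (np.float64(311.65506123231853), np.float64(233.85813967009523))
```

```bash
python3 -m handwheel '{"gripper":[1,1,1,1,1],"offset":[[30,0,-1],[60,0,-1],[80,0,-1],[92,0,-1],[97,0,-1]],"rot":[[0,0,0],[0,0,0],[0,0,0],[0,0,0],[0,0,0]]}' 30;python3 -m handwheel '{"gripper":[1,0.3,0.3,0.3,0.3],"offset":[[0,0,0],[0,0,0],[0,0,0],[0,0,0],[0,0,0]],"rot":[[0,0,0],[0,0,0],[0,0,0],[0,0,0],[0,0,0]]}' 30;python3 d.py
```

```text
time_s: 4.88
ee_pos: [448.7, -76.7, 35.8]
ee_rot: [-19.0, 89.8, 168.0]
force: [-1.1, -0.1, -1.3]
gripper_width: 43.4
time_s: 5.3
ee_pos: [449.8, -78.1, 38.9]
ee_rot: [160.1, 89.9, -13.0]
force: [1.1, 0.7, 1.6]
gripper_width: 63.4
5.3 [449.8 -78.1  38.9] 63.4 [1.1 0.7 1.6] tooly [ 0.119 -0.993  0.001]
```

```bash
python3 -m handwheel '{"gripper":[0.3,0.3,0.3,0.3,0.3],"offset":[[-30,0,0],[-65,0,0],[-95,0,0],[-95,-20,-30],[-95,-40,-60]],"rot":[[0,0,0],[0,0,0],[0,0,0],[0,0,0],[0,0,0]]}' 30;python3 d.py [633,46.5,133] [633,46.5,35]
```

```text
time_s: 5.72
ee_pos: [505.3, -31.6, 136.3]
ee_rot: [165.9, 89.6, -7.5]
force: [0.3, -1.1, 0.4]
gripper_width: 63.7
5.72 [505.3 -31.6 136.3] 63.7 [ 0.3 -1.1  0.4] tooly [ 0.116 -0.993  0.002]
[633,46.5,133] offset [   4.1  -62.8 -135.9]
[633,46.5,35] offset [ 102.1  -62.9 -135.2]
```

```bash
python3 -m handwheel '{"gripper":[0.3,0.3,0.3,0.3,0.3],"offset":[[0,-17,-36],[0,-34,-72],[0,-51,-108],[0,-62,-134],[0,-62,-134]],"rot":[[0,0,0],[0,0,0],[0,0,0],[0,0,0],[0,0,0]]}' 30;python3 -m handwheel '{"gripper":[0.3,0.3],"offset":[[0,0,0],[0,0,0]],"rot":[[0,0,0],[0,0,0]]}' 30; python3 d.py [633,46.5,35];  python3 - <<'E'
from h import *
for n in('wrist','side'):
    s=state(); im=grab_frame(n); cv2.imwrite(f'pics/{n}3.png',im[:,:,::-1]); np.save(f'{n}3.npy',[s['ee_pos'],s['ee_rot']])
E
```

```text
time_s: 6.13
ee_pos: [634.3, 49.3, 133.1]
ee_rot: [-173.4, 89.7, 13.5]
force: [0.4, 0.4, 0.3]
gripper_width: 63.8
time_s: 6.3
ee_pos: [628.5, 46.0, 132.9]
ee_rot: [14.0, 89.9, -159.2]
force: [-0.9, 0.0, 0.8]
gripper_width: 63.8
6.3 [628.5  46.  132.9] 63.8 [-0.9  0.   0.8] tooly [ 0.119 -0.993  0.   ]
[633,46.5,35] offset [97.9  0.  -4.6]
```

View pics/wrist3.png

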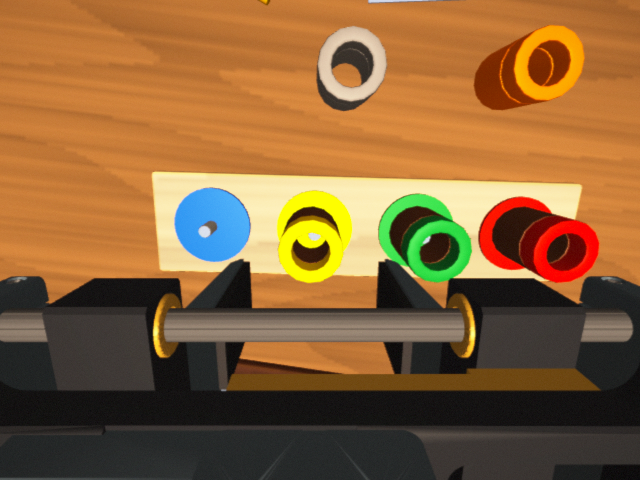

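View pics/side3.png

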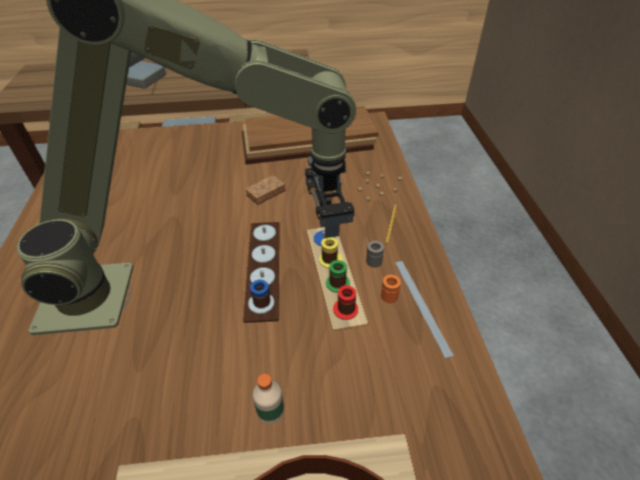

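The side view shows blue standing on the rack's right-hand disc at (261,293). The wrist view shows rim centres yellow (310,250), green (438,248) and red (565,248).

```bash
python3 - <<'E'
from h import *
a=np.load('wrist3.npy'); s=dict(ee_pos=a[0],ee_rot=a[1]); c=cam('wrist',s); print(s['ee_pos'])
for u,v in [(310,250),(438,248),(565.5,247.5)]: print(onz(c,u,v,76)[:2].round(1))
cs=cam('side'); print(onz(cs,261,287.5,67).round(1))
E
```

```text
[628.52710486  45.99724887 132.86467845]
[633.8  48. ]
[645.2 -35.8]
[ 655.5 -119.4]
[452.8 -74.8  67. ]
```

```bash
python3 -m handwheel '{"gripper":[0.3,0.3,0.3,0.3,0.3],"offset":[[30,-1,-5],[60,-1,-5],[85,-1,-5],[97,-1,-5],[97,-1,-5]],"rot":[[0,0,0],[0,0,0],[0,0,0],[0,0,0],[0,0,0]]}' 30; python3 -m handwheel '{"gripper":[1,1,1,1,1],"offset":[[0,0,0],[0,0,0],[0,0,0],[0,0,0],[0,0,0]],"rot":[[0,0,0],[0,0,0],[0,0,0],[0,0,0],[0,0,0]]}' 30;python3 d.py [452.6,4,36]
```

```text
time_s: 6.82
ee_pos: [631.5, 47.1, 33.4]
ee_rot: [-2.1, 89.6, -175.3]
force: [-0.1, 0.3, -0.1]
gripper_width: 64.0
time_s: 7.23
ee_pos: [635.5, 48.0, 37.9]
ee_rot: [176.6, 89.8, 3.4]
force: [-0.3, -0.3, 7.3]
gripper_width: 43.2
7.23 [635.5  48.   37.9] 43.2 [-0.3 -0.3  7.3] tooly [ 0.119 -0.993  0.   ]
[452.6,4,36] offset [  1.3  22.  186.9]
```

```bash
python3 -m handwheel '{"gripper":[1,1,1,1,1],"offset":[[-20,0,0],[-55,0,0],[-90,0,0],[-98,4,36],[-98,8,72]],"rot":[[0,0,0],[0,0,0],[0,0,0],[0,0,0],[0,0,0]]}' 30;python3 -m handwheel '{"gripper":[1,1,1,1,1],"offset":[[0,5,38],[0,10,76],[0,14,114],[0,14,114],[0,14,114]],"rot":[[0,0,0],[0,0,0],[0,0,0],[0,0,0],[0,0,0]]}' 30;python3 d.py [452.6,4,36]; python3 - <<'E'
from h import *
for n in('wrist',):
    s=state(); im=grab_frame(n); cv2.imwrite(f'pics/{n}4.png',im[:,:,::-1]); np.save(f'{n}4.npy',[s['ee_pos'],s['ee_rot']])
E
```

```text
time_s: 7.65
ee_pos: [566.7, 31.6, 137.6]
ee_rot: [173.5, 89.5, 0.4]
force: [0.3, -0.7, -1.5]
gripper_width: 43.5
time_s: 8.07
ee_pos: [450.1, 3.6, 134.2]
ee_rot: [27.1, 90.0, -146.1]
force: [0.5, 0.5, -0.4]
gripper_width: 43.4
8.07 [450.1   3.6 134.2] 43.4 [ 0.5  0.5 -0.4] tooly [ 0.118 -0.993  0.   ]
[452.6,4,36] offset [98.2 -0.1 -2.6]
```

View pics/wrist4.png

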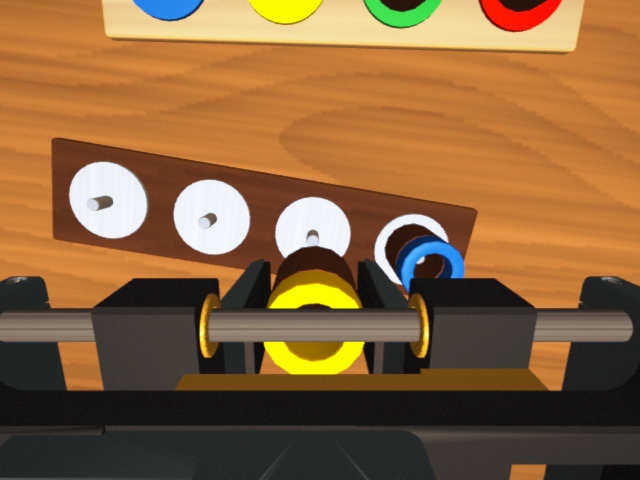

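Yellow is held over the second disc from the right (313,234), the same relation as last time. Blue stands on its post at (430,262).

```bash
python3 -m handwheel '{"gripper":[1,1,1,1,1],"offset":[[30,0,-1],[60,0,-1],[80,0,-1],[92,0,-1],[97,0,-1]],"rot":[[0,0,0],[0,0,0],[0,0,0],[0,0,0],[0,0,0]]}' 30;python3 -m handwheel '{"gripper":[1,0.3,0.3,0.3,0.3],"offset":[[0,0,0],[0,0,0],[0,0,0],[0,0,0],[0,0,0]],"rot":[[0,0,0],[0,0,0],[0,0,0],[0,0,0],[0,0,0]]}' 30;python3 -m handwheel '{"gripper":[0.3,0.3,0.3,0.3,0.3],"offset":[[-30,0,0],[-65,0,0],[-95,0,0],[-95,10,-38],[-95,20,-76]],"rot":[[0,0,0],[0,0,0],[0,0,0],[0,0,0],[0,0,0]]}' 30;python3 d.py [645,-36.5,133]
```

```text
time_s: 8.53
ee_pos: [453.7, 4.3, 37.1]
ee_rot: [-6.3, 89.8, -179.4]
force: [-11.7, -0.1, 44.4]
gripper_width: 43.3
time_s: 8.95
ee_pos: [453.9, 4.1, 37.1]
ee_rot: [166.3, 90.0, -6.8]
force: [0.1, -0.1, 0.4]
gripper_width: 63.3
time_s: 9.37
ee_pos: [532.4, -6.7, 135.2]
ee_rot: [171.0, 89.7, -2.2]
force: [0.4, -0.0, -0.7]
gripper_width: 64.0
9.37 [532.4  -6.7 135.2] 64.0 [ 0.4 -0.  -0.7] tooly [ 0.12  -0.993  0.001]
[645,-36.5,133] offset [   2.9   43.1 -108.2]
```

```bash
python3 -m handwheel '{"gripper":[0.3,0.3,0.3,0.3,0.3],"offset":[[0,15,-36],[0,30,-72],[0,43,-107],[0,43,-107],[0,43,-107]],"rot":[[0,0,0],[0,0,0],[0,0,0],[0,0,0],[0,0,0]]}' 30;python3 -m handwheel '{"gripper":[0.3,0.3],"offset":[[0,0,0],[0,0,0]],"rot":[[0,0,0],[0,0,0]]}' 30; python3 d.py [645,-36.5,36];  python3 - <<'E'
from h import *
for n in('wrist','side'):
    s=state(); im=grab_frame(n); cv2.imwrite(f'pics/{n}5.png',im[:,:,::-1]); np.save(f'{n}5.npy',[s['ee_pos'],s['ee_rot']])
E
```

```text
time_s: 9.78
ee_pos: [643.5, -37.1, 130.8]
ee_rot: [-7.9, 89.9, 178.9]
force: [-0.4, 0.4, -0.0]
gripper_width: 63.8
time_s: 9.95
ee_pos: [641.1, -36.3, 131.9]
ee_rot: [-10.7, 89.9, 176.2]
force: [-0.3, -0.3, -0.8]
gripper_width: 63.9
9.95 [641.1 -36.3 131.9] 63.9 [-0.3 -0.3 -0.8] tooly [ 0.119 -0.993 -0.   ]
[645,-36.5,36] offset [95.9  0.7 -4. ]
```

View pics/wrist5.png

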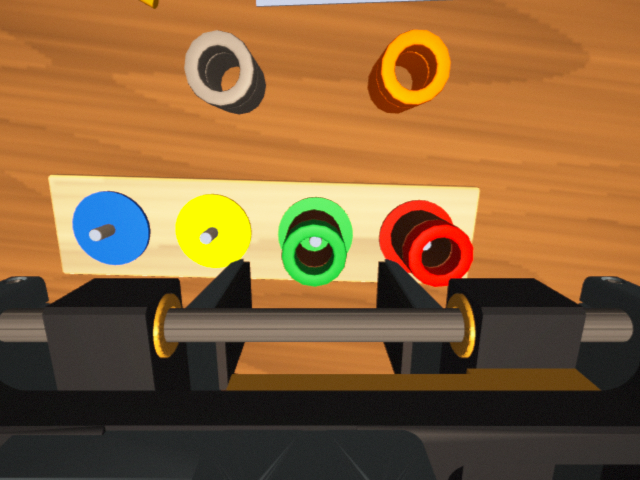

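View pics/side5.png

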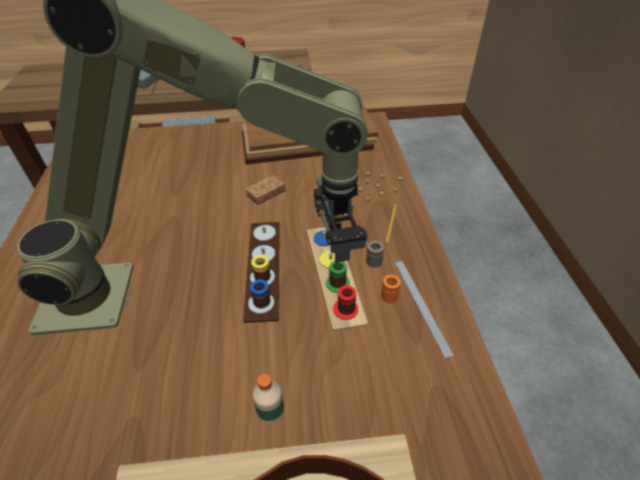

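Side view: blue and yellow both stand on their discs. Wrist view: green's rim is centred at (314,254), about 3 mm ahead of the TCP. Descending.

```bash
python3 -m handwheel '{"gripper":[0.3,0.3,0.3,0.3,0.3],"offset":[[30,0,-3],[60,0,-3],[85,0,-3],[96,0,-3],[96,0,-3]],"rot":[[0,0,0],[0,0,0],[0,0,0],[0,0,0],[0,0,0]]}' 30; python3 -m handwheel '{"gripper":[1,1,1,1,1],"offset":[[0,0,0],[0,0,0],[0,0,0],[0,0,0],[0,0,0]],"rot":[[0,0,0],[0,0,0],[0,0,0],[0,0,0],[0,0,0]]}' 30;python3 d.py [456.6,88,36]
```

```text
time_s: 10.47
ee_pos: [642.9, -36.0, 33.6]
ee_rot: [-10.1, 89.7, 176.7]
force: [-0.1, 0.3, 0.3]
gripper_width: 64.1
time_s: 10.88
ee_pos: [646.6, -36.3, 38.0]
ee_rot: [170.4, 89.8, -2.7]
force: [-0.4, 0.9, 6.6]
gripper_width: 43.7
10.88 [646.6 -36.3  38. ] 43.7 [-0.4  0.9  6.6] tooly [ 0.119 -0.993  0.001]
[456.6,88,36] offset [   1.2 -146.1  173.9]
```

```bash
python3 -m handwheel '{"gripper":[1,1,1,1,1],"offset":[[-20,0,0],[-55,0,0],[-90,0,0],[-98,-25,28],[-98,-50,57]],"rot":[[0,0,0],[0,0,0],[0,0,0],[0,0,0],[0,0,0]]}' 30;python3 d.py [456.6,88,135]
```

```text
time_s: 11.3
ee_pos: [585.8, 6.1, 137.6]
ee_rot: [172.4, 89.5, -0.9]
force: [-0.3, 0.9, -1.0]
gripper_width: 43.5
11.3 [585.8   6.1 137.6] 43.5 [-0.3  0.9 -1. ] tooly [ 0.117 -0.993  0.001]
[456.6,88,135] offset [  1.4 -96.4 118.7]
```

```bash
python3 -m handwheel '{"gripper":[1,1,1,1,1],"offset":[[0,-25,30],[0,-50,60],[0,-75,90],[0,-96,115],[0,-96,115]],"rot":[[0,0,0],[0,0,0],[0,0,0],[0,0,0],[0,0,0]]}' 30;python3 -m handwheel '{"gripper":[1],"offset":[[0,0,0]],"rot":[[0,0,0]]}' 30;python3 d.py [456.6,88,37]; python3 - <<'E'
from h import *
for n in('wrist',):
    s=state(); im=grab_frame(n); cv2.imwrite(f'pics/{n}6.png',im[:,:,::-1]); np.save(f'{n}6.npy',[s['ee_pos'],s['ee_rot']])
E
```

```text
time_s: 11.72
ee_pos: [450.7, 89.9, 133.6]
ee_rot: [-10.5, 89.6, 176.5]
force: [-1.4, 0.0, -1.4]
gripper_width: 43.4
time_s: 11.8
ee_pos: [456.0, 88.7, 134.3]
ee_rot: [155.0, 90.0, -18.0]
force: [0.3, 0.1, -0.8]
gripper_width: 43.8
11.8 [456.   88.7 134.3] 43.8 [ 0.3  0.1 -0.8] tooly [ 0.121 -0.993  0.   ]
[456.6,88,37] offset [97.4  0.8 -0.4]
```

View pics/wrist6.png

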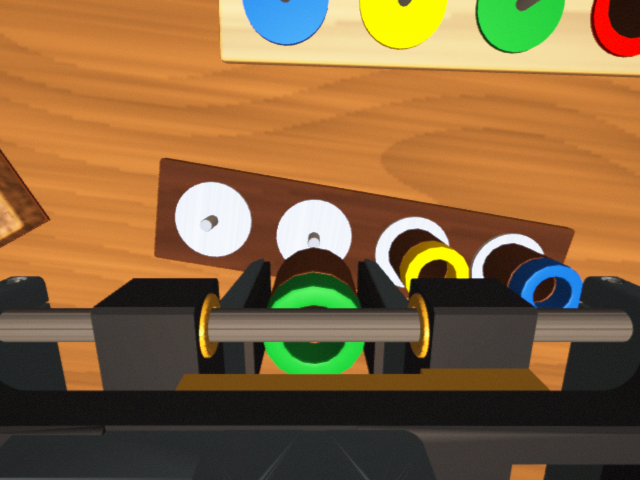

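Green is held over the disc at (314,236), well aligned. Yellow and blue stand on their posts. Lowering slightly less this time.

```bash
python3 -m handwheel '{"gripper":[1,1,1,1,1],"offset":[[30,0,1],[60,0,1],[80,0,1],[90,0,1],[95,0,1]],"rot":[[0,0,0],[0,0,0],[0,0,0],[0,0,0],[0,0,0]]}' 30;python3 -m handwheel '{"gripper":[1,0.3,0.3,0.3,0.3],"offset":[[0,0,0],[0,0,0],[0,0,0],[0,0,0],[0,0,0]],"rot":[[0,0,0],[0,0,0],[0,0,0],[0,0,0],[0,0,0]]}' 30;python3 -m handwheel '{"gripper":[0.3,0.3,0.3,0.3,0.3],"offset":[[-30,0,0],[-65,0,0],[-95,0,0],[-95,29,-25],[-95,58,-50]],"rot":[[0,0,0],[0,0,0],[0,0,0],[0,0,0],[0,0,0]]}' 30;python3 d.py [654,-120.5,133]
```

```text
time_s: 12.27
ee_pos: [456.2, 87.1, 37.6]
ee_rot: [8.2, 89.8, -165.0]
force: [-10.0, -1.5, 44.9]
gripper_width: 43.8
time_s: 12.68
ee_pos: [457.0, 88.0, 39.3]
ee_rot: [177.8, 89.9, 4.6]
force: [-0.3, -0.1, 0.7]
gripper_width: 63.4
time_s: 13.1
ee_pos: [514.3, 36.8, 137.0]
ee_rot: [177.2, 89.6, 4.2]
force: [-0.1, -0.1, 0.0]
gripper_width: 64.0
13.1 [514.3  36.8 137. ] 64.0 [-0.1 -0.1  0. ] tooly [ 0.122 -0.992  0.   ]
[654,-120.5,133] offset [   4.8  173.2 -119.4]
```

```bash
python3 -m handwheel '{"gripper":[0.3,0.3,0.3,0.3,0.3],"offset":[[0,33,-23],[0,66,-46],[0,99,-69],[0,132,-92],[0,164,-114]],"rot":[[0,0,0],[0,0,0],[0,0,0],[0,0,0],[0,0,0]]}' 30;python3 -m handwheel '{"gripper":[0.3,0.3,0.3],"offset":[[0,6,-5],[0,6,-5],[0,6,-5]],"rot":[[0,0,0],[0,0,0],[0,0,0]]}' 30; python3 d.py [654,-120.5,36];  python3 - <<'E'
from h import *
for n in('wrist','side'):
    s=state(); im=grab_frame(n); cv2.imwrite(f'pics/{n}7.png',im[:,:,::-1]); np.save(f'{n}7.npy',[s['ee_pos'],s['ee_rot']])
E
```

```text
time_s: 13.52
ee_pos: [646.7, -114.7, 134.2]
ee_rot: [157.4, 90.0, -15.8]
force: [0.5, 0.5, 0.8]
gripper_width: 64.0
time_s: 13.77
ee_pos: [650.4, -117.9, 133.4]
ee_rot: [-33.0, 89.9, 153.8]
force: [0.2, 0.1, 0.1]
gripper_width: 64.2
13.77 [ 650.4 -117.9  133.4] 64.2 [0.2 0.1 0.1] tooly [ 0.118 -0.993 -0.001]
[654,-120.5,36] offset [97.4  3.1 -3.4]
```

View pics/wrist7.png

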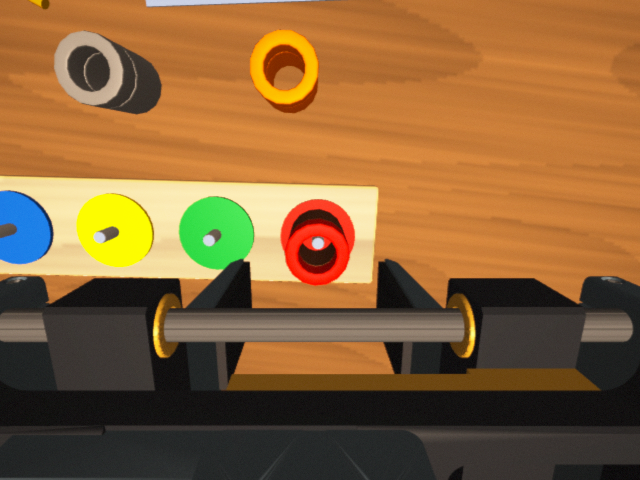

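View pics/side7.png

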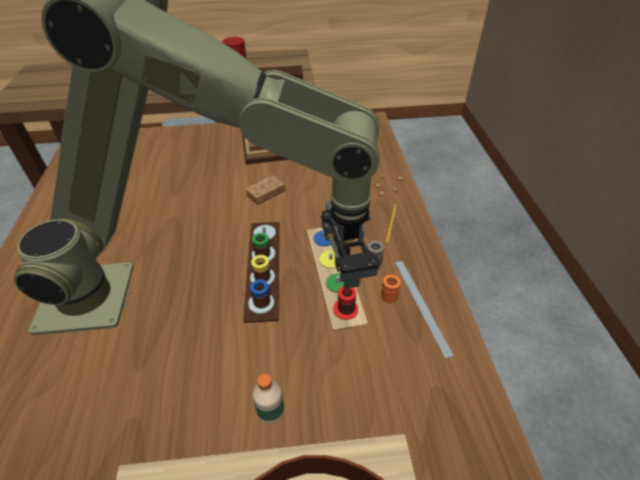

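Three drums stand on the rack. Red's rim is centred at (318,254), so shift +2.5 in tool y and −3 in tool z.

```bash
python3 -m handwheel '{"gripper":[0.3,0.3,0.3,0.3,0.3],"offset":[[30,2.5,-3],[60,2.5,-3],[85,2.5,-3],[96,2.5,-3],[96,2.5,-3]],"rot":[[0,0,0],[0,0,0],[0,0,0],[0,0,0],[0,0,0]]}' 30; python3 -m handwheel '{"gripper":[1,1,1,1,1],"offset":[[0,0,0],[0,0,0],[0,0,0],[0,0,0],[0,0,0]],"rot":[[0,0,0],[0,0,0],[0,0,0],[0,0,0],[0,0,0]]}' 30;python3 d.py [460.7,172,36]
```

```text
time_s: 14.28
ee_pos: [651.8, -118.7, 35.5]
ee_rot: [-18.6, 89.6, 168.3]
force: [0.3, 1.3, -0.5]
gripper_width: 64.0
time_s: 14.7
ee_pos: [655.7, -120.3, 40.1]
ee_rot: [168.7, 89.8, -4.5]
force: [-0.1, 1.7, 6.5]
gripper_width: 43.7
14.7 [ 655.7 -120.3   40.1] 43.7 [-0.1  1.7  6.5] tooly [ 0.119 -0.993  0.001]
[460.7,172,36] offset [   3.3 -313.4  158.9]
```

```bash
python3 -m handwheel '{"gripper":[1,1,1,1,1],"offset":[[-20,0,0],[-55,0,0],[-90,0,0],[-98,-34,18],[-98,-68,36]],"rot":[[0,0,0],[0,0,0],[0,0,0],[0,0,0],[0,0,0]]}' 30;python3 -m handwheel '{"gripper":[1,1,1,1,1],"offset":[[0,-34,18],[0,-68,36],[0,-102,54],[0,-136,72],[0,-170,90]],"rot":[[0,0,0],[0,0,0],[0,0,0],[0,0,0],[0,0,0]]}' 30;python3 -m handwheel '{"gripper":[1,1],"offset":[[0,0,0],[0,0,0]],"rot":[[0,0,0],[0,0,0]]}' 30;python3 d.py [460.7,172,135]
```

```text
time_s: 15.12
ee_pos: [613.3, -58.1, 140.0]
ee_rot: [166.0, 89.5, -7.3]
force: [-0.0, 0.8, -1.4]
gripper_width: 43.5
time_s: 15.53
ee_pos: [499.7, 102.0, 136.3]
ee_rot: [170.8, 90.0, -2.4]
force: [0.2, 0.5, -0.9]
gripper_width: 43.9
time_s: 15.7
ee_pos: [500.1, 102.1, 136.4]
ee_rot: [150.1, 90.0, -22.9]
force: [0.1, -0.3, -1.2]
gripper_width: 43.7
15.7 [500.1 102.1 136.4] 43.7 [ 0.1 -0.3 -1.2] tooly [ 0.123 -0.992  0.   ]
[460.7,172,135] offset [  1.4 -74.2  30.5]
```

```bash
python3 -m handwheel '{"gripper":[1,1,1,1,1],"offset":[[0,-36,15],[0,-74,30],[0,-74,30],[0,-74,30],[0,-74,30]],"rot":[[0,0,0],[0,0,0],[0,0,0],[0,0,0],[0,0,0]]}' 30;python3 d.py [460.7,172,38]; python3 - <<'E'
from h import *
for n in('wrist',):
    s=state(); im=grab_frame(n); cv2.imwrite(f'pics/{n}8.png',im[:,:,::-1])
E
```

```text
time_s: 16.12
ee_pos: [463.5, 170.1, 136.1]
ee_rot: [145.9, 89.9, -27.2]
force: [0.3, -0.1, -1.1]
gripper_width: 43.5
16.12 [463.5 170.1 136.1] 43.5 [ 0.3 -0.1 -1.1] tooly [ 0.119 -0.993  0.001]
[460.7,172,38] offset [98.1 -2.3  2.7]
```

View pics/wrist8.png

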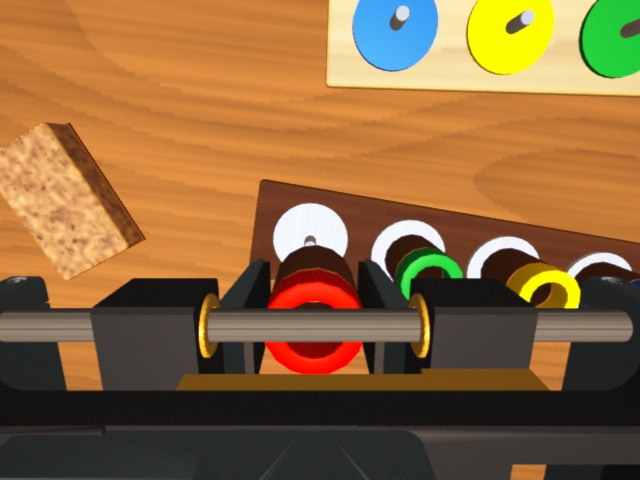

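Red is held near the last disc (310,240), with a correction of −2 in tool y and +3 in tool z. The cork block is clear. Lowering gently.

```bash
python3 -m handwheel '{"gripper":[1,1,1,1,1],"offset":[[30,-2,3],[60,-2,3],[80,-2,3],[88,-2,3],[91,-2,3]],"rot":[[0,0,0],[0,0,0],[0,0,0],[0,0,0],[0,0,0]]}' 30;python3 -m handwheel '{"gripper":[1,1,1],"offset":[[1,0,0],[2,0,0],[3,0,0]],"rot":[[0,0,0],[0,0,0],[0,0,0]]}' 30;python3 d.py
```

```text
time_s: 16.58
ee_pos: [459.2, 171.0, 43.6]
ee_rot: [19.1, 89.8, -154.2]
force: [-0.0, 0.0, -1.0]
gripper_width: 43.6
time_s: 16.83
ee_pos: [460.5, 172.6, 43.1]
ee_rot: [-170.6, 89.8, 16.3]
force: [-0.5, 0.4, -0.7]
gripper_width: 44.2
16.83 [460.5 172.6  43.1] 44.2 [-0.5  0.4 -0.7] tooly [ 0.119 -0.993 -0.   ]
```

Grasp height was about 40, so there are about 3 mm left to lower.

```bash
python3 -m handwheel '{"gripper":[1,1,1,1],"offset":[[1,0,0],[2,0,0],[2.5,0,0],[2.5,0,0]],"rot":[[0,0,0],[0,0,0],[0,0,0],[0,0,0]]}' 30;python3 -m handwheel '{"gripper":[0.3,0.3,0.3,0.3,0.3],"offset":[[0,0,0],[0,0,0],[0,0,0],[0,0,0],[0,0,0]],"rot":[[0,0,0],[0,0,0],[0,0,0],[0,0,0],[0,0,0]]}' 30;python3 -m handwheel '{"gripper":[0.3,0.3,0.3,0.3,0.3],"offset":[[-20,0,0],[-50,0,0],[-85,0,0],[-125,0,0],[-165,0,0]],"rot":[[0,0,0],[0,0,0],[0,0,0],[0,0,0],[0,0,0]]}' 30;python3 -m handwheel '{"gripper":[0.3,0.3,0.3,0.3,0.3],"offset":[[0,20,-36],[0,40,-72],[0,60,-100],[0,80,-100],[0,80,-100]],"rot":[[0,0,0],[0,0,0],[0,0,0],[0,0,0],[0,0,0]]}' 30;python3 -m handwheel '{"gripper":[0.3,0.3],"offset":[[0,0,0],[0,0,0]],"rot":[[0,0,0],[0,0,0]]}' 30
python3 - <<'E'
from h import *
for n in('wrist','side','scene'):
    s=state(); im=grab_frame(n); cv2.imwrite(f'pics/{n}9.png',im[:,:,::-1]); np.save(f'{n}9.npy',[s['ee_pos'],s['ee_rot']])
im=cv2.imread('pics/side9.png')[210:330,235:295]; sc=cv2.imread('pics/scene9.png')[160:240,240:430]
cv2.imwrite('pics/s9.png',cv2.resize(im,None,fx=4.5,fy=4.5,interpolation=cv2.INTER_CUBIC)); cv2.imwrite('pics/c9.png',cv2.resize(sc,None,fx=4,fy=4,interpolation=cv2.INTER_CUBIC))
E
```

```text
time_s: 17.17
ee_pos: [459.5, 172.6, 40.1]
ee_rot: [-178.3, 89.9, 8.6]
force: [-0.6, -0.3, 3.7]
gripper_width: 44.2
time_s: 17.58
ee_pos: [459.1, 172.5, 39.3]
ee_rot: [34.9, 90.0, -138.3]
force: [0.5, 0.8, 0.1]
gripper_width: 63.8
time_s: 18.0
ee_pos: [458.5, 172.2, 205.8]
ee_rot: [15.4, 89.9, -157.8]
force: [0.5, 0.8, 0.6]
gripper_width: 63.8
time_s: 18.42
ee_pos: [569.4, 101.9, 203.6]
ee_rot: [63.0, 89.9, -110.3]
force: [-0.6, -0.1, 0.2]
gripper_width: 63.7
time_s: 18.58
ee_pos: [567.4, 105.4, 204.2]
ee_rot: [-30.6, 89.9, 156.2]
force: [-0.7, 0.4, 0.2]
gripper_width: 63.8
```

View pics/wrist9.png

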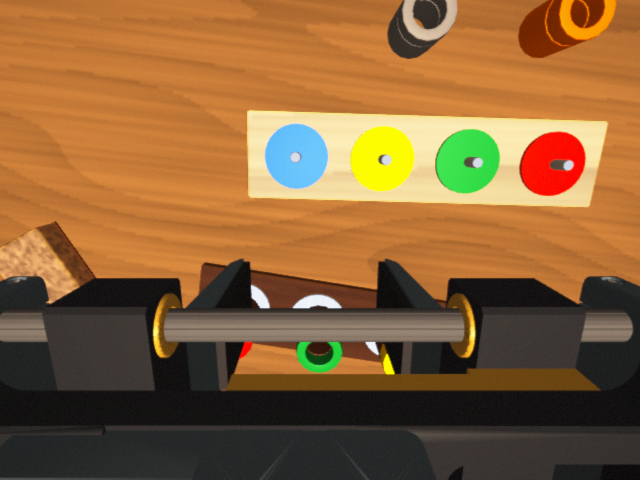

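View pics/s9.png

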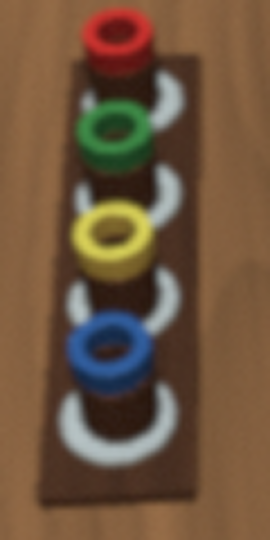

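View pics/c9.png

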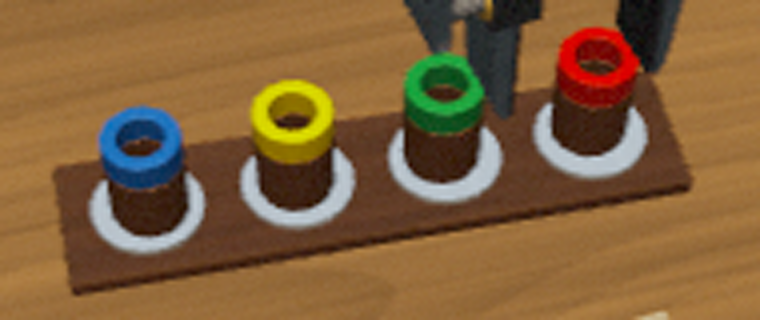

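Both fixed views show all four drums upright on their discs; in the robot's left-to-right order they run red, green, yellow, blue. One numeric check by two-view triangulation before handing in.

```bash
python3 - <<'E'
from h import *
rng={'blue':(100,125),'yellow':(22,34),'green':(50,80),'red':(-6,4)}
def cent(n,lo,hi,roi):
    im=cv2.imread(f'pics/{n}9.png'); hsv=cv2.cvtColor(im,cv2.COLOR_BGR2HSV).astype(int); h=hsv[...,0].copy()
    if lo<0:h[h>170]-=180
    m=(h>=lo)&(h<=hi)&(hsv[...,1]>115)&(hsv[...,2]>70); z=np.zeros_like(m); z[roi]=m[roi]
    k,l,st,ce=cv2.connectedComponentsWithStats(z.astype(np.uint8)); i=1+np.argmax(st[1:,4]); 
    M=cv2.moments(cv2.convexHull(np.argwhere(l==i)[:,::-1].astype(np.int32))); return M['m10']/M['m00'],M['m01']/M['m00'],st[i][4]
P={'blue':(448.6,-79),'yellow':(452.6,5),'green':(456.6,89),'red':(460.7,173)}
for c,(lo,hi) in rng.items():
    a=cent('scene',lo,hi,np.s_[160:230,255:410]); b=cent('side',lo,hi,np.s_[205:305,245:280])
    o1,d1=ray(cam('scene'),*a[:2]); o2,d2=ray(cam('side'),*b[:2])
    t=np.linalg.lstsq(np.c_[d1,-d2],o2-o1,rcond=None)[0]; p,q=o1+t[0]*d1,o2+t[1]*d2
    print(c,((p+q)/2).round(1),'gap',np.linalg.norm(p-q).round(1),'post',P[c],a[2],b[2])
for n in('scene','side'):
    A,B=cv2.imread(f'pics/{n}0.png').astype(int),cv2.imread(f'pics/{n}9.png').astype(int); D=abs(A-B).max(2)
    for nm,r in {'scene':[('glue',np.s_[200:260,120:170]),('cork',np.s_[155:202,442:502])],'side':[('glue',np.s_[370:425,248:290]),('cork',np.s_[173:205,243:290])]}[n]: print(n,nm,'pixels changed >40:',(D[r]>40).sum())
print(state()['time_s'])
E
```

```text
blue [448.8 -74.4  66.5] gap 1.8 post (448.6, -79) 299 218
yellow [451.7   7.3  68.2] gap 2.9 post (452.6, 5) 329 204
green [453.4  90.7  69.2] gap 4.2 post (456.6, 89) 276 133
red [455.2 176.4  64.1] gap 0.1 post (460.7, 173) 285 187
scene glue pixels changed >40: 0
scene cork pixels changed >40: 0
side glue pixels changed >40: 0
side cork pixels changed >40: 29
18.7333
```

```bash
python3 -c "
from workcell import *
print(job_done())"
```

```text
the job is handed in; nothing more can be done
None
```

All four drums are on the dark rack in mirrored order, and the job was handed in at about 18.7 s. From the robot's left to right they are red, green, yellow, blue; on the carrier they were blue, yellow, green, red.

**Final pictures:** both fixed cameras show every drum upright on its disc, with the gripper open and clear of everything.

**Positions:** triangulated collar centres came out at 64–69 mm high, against an expected 67. They lie 2–6.5 mm from my measured posts, within the play plus calibration error. That spread is wider than the 4 mm seating tolerance, so full seating rests mainly on the pictures.

**Contact force:** yellow and green met their discs with a brief wrist reading of about 45 N, under the 120 N limit. I lowered red more slowly, and it read 3.7 N.

**Bystanders:** the glue bottle shows no change in either view. The cork block shows none in the scene view. In the side view 29 of its pixels changed; I did not look into the cause.

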